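# Pull the short radio batteries from the charging strip

### The arm

A 6-joint arm with a two-finger parallel gripper is mounted at the origin on the work surface. World frame = base frame: x ahead of the robot, y to its left, z up, the work surface at z = 0. Lengths are in m, angles in rad, forces in N, time in s.
With the tool pointing down it reaches from about 0.2 to 0.875 m from the base axis. Payload 3.4 kg.
Tool frame: the origin (TCP) lies between the finger pads; the fingertips stand 25 mm ahead of it and the grasp point (between the pads) lies 6 mm ahead of it (r.nose_length is the z of the fingertips in the tool frame, in m); z points along the fingers, x is the direction in which the jaws open and shut, and the axes are right-handed (so a half turn about z gives the same grasp; the last joint's range is limited). The gripper opens to 94 mm and grips with 3 to 60 N. Pads are 16 mm wide; open, the fingers measure 119 mm over their backs; the gripper's body (75 mm by 177 mm) begins 78 mm behind the grasp point.
Start: joints at [-1.468, 0.276, 1.505, -0, 1.361, -0.121], TCP at [0.128, -0.561, 0.23] pointing down, gripper open.
Joint ranges: [-2.89, 2.89], [-0.75, 2.08], [0.22, 2.7], [-1.18, 4.32], [0.11, 2.71], [-2.7, 2.7]. Speed limits (rad/s): [2.57, 2.57, 3.14, 3.14, 3.14, 3.14].

### API

Orientations are given as a unit quaternion [w, x, y, z].
In Python, from plant import r, gripper_to, inverse_kinematics, vision, models, telemetry gives the robot as it stands. Calls block until the motion is done:
- r.move_to(position, orientation): joint-space move of the TCP to a pose.
- r.move_l(position, rot=None, vel=0.15, guard=None): straight line of the TCP; rot=None keeps the orientation; vel is the mean speed in m/s. With guard (N) it stops when the force on the tool has changed by that much, and returns True; else False.
- r.movej(angles): joint-space move.
- gripper_to(opening, f_grip=None): finger opening in m; f_grip is the grip in N (None keeps the last); returns when the fingers have stopped.
- r.hold(seconds).
- inverse_kinematics(position, orientation): joint angles nearest the present ones, or None.
- vision.snapshot(name): name is "scene" or "top" or "wrist"; returns the picture (384x512x3 uint8, red, green, blue); there is no depth.
- vision.get_calibration(name): a dict with "fx", "fy", "cx", "cy" (pixels), "position" and "orientation" of the camera in the world. Camera axes: x right, y down, z forward; pixel columns grow to the right and rows downward; lengths in m; the calibration is good to about 2 mm. A picture is of the moment at which its call begins: read the wrist's pose just before it. get_calibration takes no time and is no camera call; for the wrist camera it gives the pose at the moment of the call.
A pose or a line that the arm cannot do raises r.PlanningError and nothing moves.
- r.sign_off(): hands the job in, once; it reports no verdict.
Trained networks look in the newest picture that a camera, given by its name, has taken for a name from the list of things; names that differ only in an ending like _2 or _b are one class to them, and where a whole thing is asked for, a point or a joint stands for the part that bears it (a point fixed in the world has none). Each returns a list of dicts, best first, with "score" (0 to 1); they miss things now and then, are a little off and sometimes report something else, mostly with a low value. They report only what shows in the picture. A call takes as long as a camera call. They do not tell look-alikes from the thing itself.
- models.boxes_of(thing, camera): "at" ([x, y, z] in m, in world coordinates, good to about 4 mm: the middle of the surface that is visible of it).
- models.regions_of(thing, camera): "pixels" (384x512 bool, what is visible of it).
- models.mark_of(thing, camera): "at" ([x, y, z] in m, in world coordinates, good to about 4 mm: a listed point, or the origin of a listed thing).
Readings, each from a call of its own:
- telemetry.current_t(): time.
- telemetry.current_joints(): joint angles.
- telemetry.current_dq(): joint speeds.
- telemetry.current_joint_efforts(): joint torques, N m.
- telemetry.current_ee_pos(): TCP position.
- telemetry.current_tool_rot(): TCP orientation.
- telemetry.current_wrist_force(): force on the tool from outside, world axes, zero at the start.
- telemetry.current_torque(): the same for the moment, N m.
- telemetry.current_opening(): finger opening in m.
Only numpy, scipy, OpenCV 4.12 (cv2) and the standard library are available. Lean on these libraries where they do the work, as an engineer would, in place of code of your own. Each camera call takes 0.05 s, during which the arm holds its last target. There are 200 camera calls.

### The job

Two short radio battery packs and one tall one are clipped in the charging strip on the office desk. Pull the two short packs straight up out of their sprung bays one at a time, setting each down gently (not dropped) inside the desk tray and letting go of it before you pull the next. Leave the tall pack seated in the strip.

Things in the scene. Friction and masses are not known exactly. Their poses are not given: they have to be found in the camera images.
- pack_a: One of two like SHORT battery packs: dark plastic block standing in a bay of the white charging strip; 62 mm tall, 46 mm along its x (across the strip), 24 mm along its y (along the strip), 110 g. Origin: centre of its underside, 8 mm over the desk; z up. Its top 40 mm stand clear of the bay. Sprung noses hold its foot: pull up with 8 to 15 N; they let go after 5 mm; clear of the bay at 25 mm.
- pack_b: The other SHORT pack, same size, axes and holding as pack_a. The strip is fixed: 68 mm across, 240 mm long, top 30 mm over the desk, three bays in a row 70 mm apart, so 46 mm between neighbouring packs and free space before and behind the strip.
- tall_pack: The one TALL pack, in the remaining bay (any of the three): same footprint and axes as the short ones but 88 mm tall, its top 26 mm higher, 160 g. Its top is plain; the short ones have a pale grey bar, 30 by 10 mm, on theirs. Origin: centre of its underside; z up. It stays where it is.
- tray: Open pale wooden desk tray, fixed, empty at the start, to the left or right of the strip: 150 mm along its x, 200 mm along its y, 35 mm tall, walls and floor 4 mm thick. Origin: centre of its underside, on the desk; z up. Room for both packs, standing or lying.
Things that resemble listed ones, but are neither listed nor needed, are in the scene too. What is shaped like the pack_a but purple is not meant.

How it is judged:
On the way:
1. one short pack lies released in the tray while the other is still seated in its bay ((((x of pack_a in the frame of tray between -0.07 and 0.07 m and y of pack_a in the frame of tray between -0.095 and 0.095 m and z of pack_a in the frame of tray below 0.04 m and linear speed of pack_a below 0.05 m/s and contact force between the fingers and pack_a below 0.1 N) and distance of pack_b from where it was at the start of the episode below 0.006 m) or ((x of pack_b in the frame of tray between -0.07 and 0.07 m and y of pack_b in the frame of tray between -0.095 and 0.095 m and z of pack_b in the frame of tray below 0.04 m and linear speed of pack_b below 0.05 m/s and contact force between the fingers and pack_b below 0.1 N) and distance of pack_a from where it was at the start of the episode below 0.006 m))), for 0.2 s.
At the end, for the whole second after the job is handed in: Both short packs are inside the tray (underside centre within 70 mm of the tray's centre along its x, 95 mm along its y, and less than 40 mm above its underside), released and at rest, standing or lying; the tall pack is within 6 mm of where it started (x of pack_a in the frame of tray between -0.07 and 0.07 m and y of pack_a in the frame of tray between -0.095 and 0.095 m and z of each of pack_a, pack_b in the frame of tray below 0.04 m and linear speed of each of pack_a, pack_b below 0.05 m/s and contact force between the fingers and pack_a below 0.1 N and x of pack_b in the frame of tray between -0.07 and 0.07 m and y of pack_b in the frame of tray between -0.095 and 0.095 m and contact force between the fingers and pack_b below 0.1 N and distance of tall_pack from where it was at the start of the episode below 0.006 m); the robot touches nothing.
It fails at once if the tall pack is pulled or pushed out of its seat (moved 12 mm or more) (distance of tall_pack from where it was at the start of the episode above 0.012 m).
It fails at once if a short pack is dropped or thrown into the tray (faster than 0.8 m/s inside it) ((linear speed of pack_a above 0.8 m/s and horizontal distance between pack_a and tray below 0.13 m and z of pack_a in the frame of tray below 0.08 m) or (linear speed of pack_b above 0.8 m/s and horizontal distance between pack_b and tray below 0.13 m and z of pack_b in the frame of tray below 0.08 m)).
It also fails if it takes over 61 s, if anything falls off the work surface, if the arm or the gripper's body presses on something with over 40 N, if the wrist force passes 120 N, or if a joint passes its speed limit or range.

## Working session

There is one attempt and no reset: what is moved stays moved. The work goes in short steps, each a Python script; the robot and the scene stay as the last script left them, time stands still between calls to the robot, and variables do not carry over. Pictures are saved under pics/ and viewed, about 8 in all and at most 12, crops included, and the job is handed in when it is done.

```bash
ls; mkdir -p pics; python3 - <<'E'
from plant import r, vision, models, telemetry
import cv2, numpy as np
ims=[]
for c in ("top","scene"):
    im=vision.snapshot(c); ims.append(im)
    k=vision.get_calibration(c); print(c,k)
    for t in ("pack_a","tall_pack","tray"):
        print(t,"box",[(np.round(d["at"],3).tolist(),round(d["score"],2)) for d in models.boxes_of(t,c)])
        print(t,"mark",[(np.round(d["at"],3).tolist(),round(d["score"],2)) for d in models.mark_of(t,c)])
cv2.imwrite("pics/top.png",ims[0][:,:,::-1]); cv2.imwrite("pics/scene.png",ims[1][:,:,::-1])
print(telemetry.current_t())
E
```

```text
pics
top {'fx': 416.17200070021784, 'fy': 416.17200070021784, 'cx': 252.242752189177, 'cy': 191.63015159534558, 'position': array([0.40859782, 0.00383649, 0.91242933]), 'orientation': array([ 0.06501849, -0.69721154,  0.71045045, -0.07020557])}
pack_a box [([0.526, -0.218, 0.069], 0.94), ([0.637, -0.168, 0.062], 0.75), ([0.508, -0.151, 0.07], 0.72)]
pack_a mark [([0.53, -0.222, 0.008], 0.93), ([0.646, -0.172, 0.001], 0.81), ([0.513, -0.16, 0.007], 0.64)]
tall_pack box [([0.548, -0.284, 0.092], 0.92)]
tall_pack mark [([0.546, -0.294, 0.006], 0.88)]
tray box [([0.525, 0.197, 0.002], 0.9)]
tray mark [([0.524, 0.192, -0.005], 0.88)]
scene {'fx': 445.6809501838617, 'fy': 445.6809501838617, 'cx': 254.31246689786187, 'cy': 197.13814583870646, 'position': array([ 1.1468955 , -0.15985265,  0.73403202]), 'orientation': array([-0.26855365,  0.73853519,  0.58384191, -0.20389541])}
pack_a box [([0.527, -0.159, 0.064], 0.87), ([0.655, -0.179, 0.048], 0.76), ([0.541, -0.225, 0.066], 0.71)]
pack_a mark [([0.644, -0.177, 0.003], 0.93), ([0.513, -0.159, 0.008], 0.81), ([0.527, -0.222, 0.007], 0.68)]
tall_pack box [([0.566, -0.288, 0.085], 0.84), ([0.518, 0.193, 0.006], 0.17)]
tall_pack mark [([0.546, -0.293, 0.008], 0.84)]
tray box [([0.518, 0.193, 0.005], 0.79)]
tray mark [([0.521, 0.191, 0.0], 0.88)]
0.7
```

View pics/top.png

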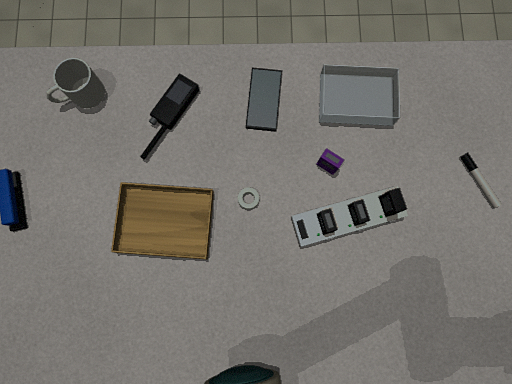

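View pics/scene.png

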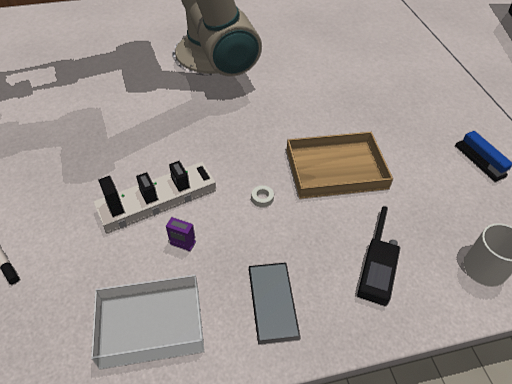

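Top view: the strip is at lower right, with short packs at (327,221) and (359,212), the tall one at (393,202), and the purple look-alike at (330,161), which is detection (0.64,-0.17). The tray is at (164,222). Pack spacing of 70 mm along a yaw of about 0.24 rad fits the detections. Next I'll go above the packs and look from close by.

```bash
cat > h.py <<'E'
from plant import r, gripper_to, inverse_kinematics, vision, models, telemetry
import numpy as np, cv2
from scipy.spatial.transform import Rotation as R
def q(yaw): return [0,np.cos(yaw/2),np.sin(yaw/2),0]   # tool down, jaws along yaw
def to_plane(c,uv,z):
    k=vision.get_calibration(c); w,x,y,zz=k["orientation"]
    uv=np.atleast_2d(uv).astype(float)
    d=np.c_[(uv[:,0]-k["cx"])/k["fx"],(uv[:,1]-k["cy"])/k["fy"],np.ones(len(uv))]
    d=R.from_quat([x,y,zz,w]).apply(d); p=np.array(k["position"])
    return (p+d*((z-p[2])/d[:,2])[:,None])[:,:2]
E
python3 - <<'E'
from h import *
vision.snapshot("top")
m=models.regions_of("tray","top")[0]["pixels"]
v,u=np.nonzero(m)
print("tray", cv2.minAreaRect(to_plane("top",np.c_[u,v],0.02).astype(np.float32)))
for z in (0.035,): print("corners@.035",to_plane("top",[(121,184),(213,187),(209,259),(113,251)],z).round(3).tolist())
print(inverse_kinematics([0.521,-0.19,0.22],q(.241)))
r.move_to([0.50,-0.19,0.24],q(.241))
im=vision.snapshot("wrist"); cv2.imwrite("pics/w1.png",im[:,:,::-1])
for t in ("pack_a","tall_pack"):
    print(t,[(np.round(d["at"],4).tolist(),round(d["score"],2)) for d in models.mark_of(t,"wrist")])
    print(t,"box",[(np.round(d["at"],4).tolist(),round(d["score"],2)) for d in models.boxes_of(t,"wrist")])
print(telemetry.current_t(), telemetry.current_ee_pos())
E
```

```text
tray ((0.5237039923667908, 0.188644677400589), (0.20656275749206543, 0.15311327576637268), 84.73583221435547)
corners@.035 [[0.601, 0.278], [0.59, 0.08], [0.438, 0.088], [0.458, 0.289]]
[-4.75167729e-01  2.51317904e-01  1.56612047e+00 -4.44089210e-16
  1.32415428e+00 -7.16167729e-01]
pack_a [([0.5113, -0.1576, 0.0076], 0.9), ([0.5288, -0.2207, 0.0077], 0.71), ([0.6384, -0.1744, 0.0033], 0.59)]
pack_a box [([0.5044, -0.1557, 0.0725], 0.9), ([0.526, -0.2185, 0.071], 0.72), ([0.6348, -0.1721, 0.0608], 0.64)]
tall_pack [([0.5419, -0.2939, 0.0121], 0.82)]
tall_pack box [([0.5404, -0.2836, 0.0908], 0.75)]
2.95 [ 0.4997747  -0.19064239  0.23994462]
```

View pics/w1.png

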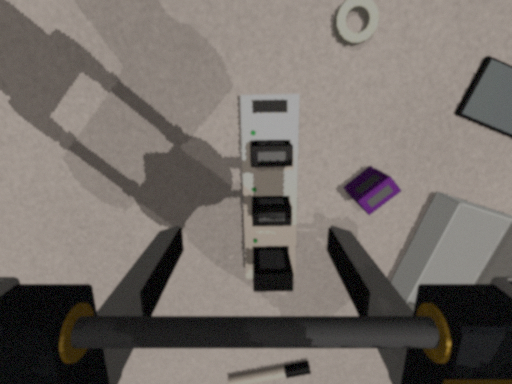

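The wrist view shows the strip upright in the image, so the yaw is right. Short packs are at (271,155) and (271,211), tall at (271,268), purple at (372,190). The marks agree with the earlier ones to about 3 mm. Grasping the outer short pack first.

```bash
cat >> h.py <<'E'
YAW=.241; TY=-.085; TC=np.array([.522,.190])
def pick(xy):
    r.move_to([*xy,.20],q(YAW)); gripper_to(.094)
    r.move_l([*xy,.11],vel=.2)
    print("guard down",r.move_l([*xy,.060],vel=.08,guard=8))
    gripper_to(.03,50); print("opening",telemetry.current_opening(),telemetry.current_ee_pos(),telemetry.current_t())
    r.move_l([*xy,.075],vel=.03); r.move_l([*xy,.20],vel=.15)
    print("lifted",telemetry.current_opening(),telemetry.current_wrist_force(),telemetry.current_t())
def tray_xy(y): return TC+y*np.array([-np.sin(TY),np.cos(TY)])
def place(y):
    xy=tray_xy(y); r.move_to([*xy,.20],q(TY)); r.move_l([*xy,.085],vel=.15)
    print("guard",r.move_l([*xy,.050],vel=.03,guard=3),telemetry.current_ee_pos(),telemetry.current_opening())
E
python3 - <<'E'
from h import *
pick([.5125,-.157])
im=vision.snapshot("wrist"); im2=vision.snapshot("scene")
cv2.imwrite("pics/w2.png",cv2.hconcat([im,im2])[:,:,::-1][:, :, :].copy()) if False else cv2.imwrite("pics/w2.png",cv2.resize(cv2.hconcat([im,im2]),(800,300))[:,:,::-1])
E
```

```text
guard down False
opening 0.04596491212249038 [ 0.51112132 -0.15699287  0.05995646] 5.6667
lifted 0.04632058297693008 [-0.12420268  0.80753967 -1.2575885 ] 7.3
```

View pics/w2.png

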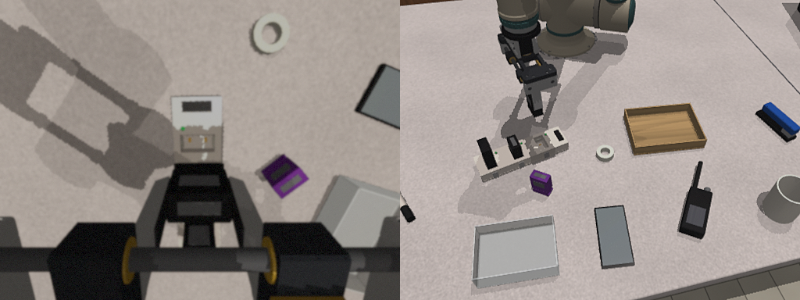

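The pack is held between the fingers (scene panel at (535,100)), its bay is empty at (200,140), and the other two are still seated. The opening of 46 mm and the 1.26 N weight match the pack. Placing it now.

```bash
python3 - <<'E'
from h import *
place(.045)
gripper_to(.075); r.hold(.2)
p=telemetry.current_ee_pos(); r.move_l([p[0],p[1],.20],vel=.15); r.hold(.3)
im=vision.snapshot("wrist"); print(telemetry.current_t())
for c in ("wrist","top"):
    if c=="top": im2=vision.snapshot("top")
    print(c,[(np.round(d["at"],4).tolist(),round(d["score"],2)) for d in models.mark_of("pack_a",c)])
cv2.imwrite("pics/w3.png",cv2.resize(cv2.hconcat([im,im2]),(800,300))[:,:,::-1])
E
```

```text
guard True [0.52547824 0.23478395 0.05587541] 0.045941500704784706
12.9833
wrist [([0.5264, 0.2342, 0.0016], 0.67)]
top [([0.5277, 0.237, 0.0045], 0.78), ([0.5281, -0.2237, 0.0084], 0.74)]
```

View pics/w3.png

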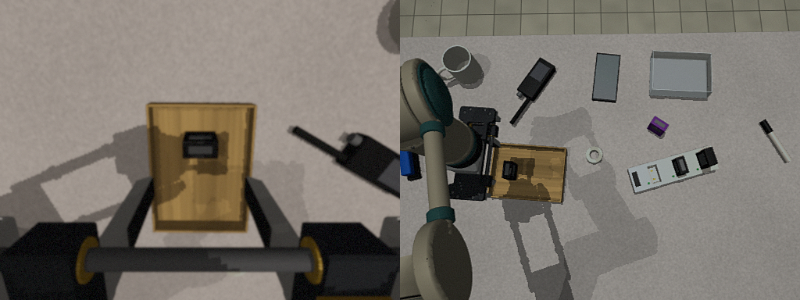

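The first pack stands released in the tray at (200,145) in the wrist panel, and the other short pack is still seated. On to the second.

```bash
python3 - <<'E'
from h import *
pick([.5285,-.223])
if telemetry.current_opening()>.04:
    place(-.045)
    gripper_to(.075); r.hold(.2)
    p=telemetry.current_ee_pos(); r.move_l([p[0],p[1],.20],vel=.15)
    r.move_to([.42,0,.3],q(0)); r.hold(.3)
im=vision.snapshot("scene"); im2=vision.snapshot("top"); print(telemetry.current_t())
for c in ("scene","top"):
  for t in ("pack_a","tall_pack"):
    print(c,t,[(np.round(d["at"],4).tolist(),round(d["score"],2)) for d in models.mark_of(t,c)])
cv2.imwrite("pics/w4.png",cv2.resize(cv2.hconcat([im,im2]),(800,300))[:,:,::-1])
E
```

```text
guard down False
opening 0.045976482766979396 [ 0.52825589 -0.2229784   0.06002024] 17.5
lifted 0.04582445811988238 [-0.99875383  0.00210524 -1.09025092] 19.1333
guard True [0.51786039 0.14516163 0.05592857] 0.04588203322964018
25.4917
scene pack_a [([0.6468, -0.1766, 0.0058], 0.79), ([0.5139, 0.1449, 0.002], 0.71), ([0.5291, 0.235, 0.0022], 0.64)]
scene tall_pack [([0.5441, -0.2925, 0.0069], 0.7)]
top pack_a [([0.5244, 0.2367, 0.0024], 0.85), ([0.6436, -0.1722, 0.0011], 0.74)]
top tall_pack [([0.5486, -0.2942, 0.0056], 0.62)]
```

View pics/w4.png

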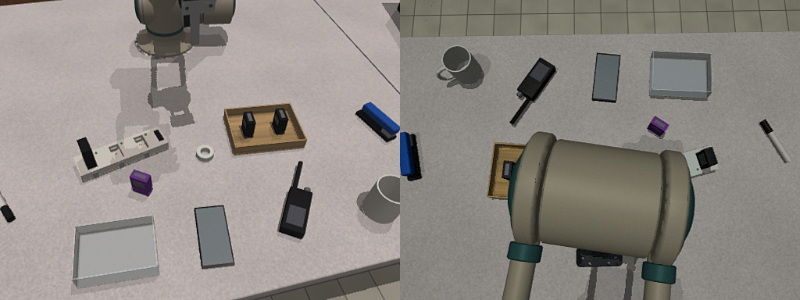

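Both packs stand in the tray, at (249,124) and (280,121) in the scene panel. The tall pack is still seated at (85,152). Handing in.

```bash
python3 -c "
from h import *
r.sign_off(); print(telemetry.current_t())"
```

```text
the job is handed in; nothing more can be done
the job is handed in; nothing more can be done
```

Both short packs are standing in the tray, released, and the tall pack is still seated in the strip. I pulled them one at a time, gripping each across its 46 mm side at 50 N. Each was lowered into the tray until the force guard stopped the arm, with the pack's underside about 4 mm above the desk, the tray floor's height. The first was let go before the second was pulled. I handed in just after 25.5 s, inside the 61 s limit; `sign_off` gives no verdict.

- **Short packs:** the last scene picture puts them at about (0.529, 0.235) and (0.514, 0.145), each about 45 mm from the tray's centre along its length and well inside its walls.
- **Tall pack:** the last readings are within about 3 mm of where it was first seen, which is within the networks' error.
- **One partial check:** the last top picture showed only one of the two packs, because the arm hid the other. I relied on the scene camera for that one, and it showed both.

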